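# Set the rotary sample stage to its scale line and store the angle

### The job

Push the upright post on the rotary sample stage's dial with the fingertips, turning the dial until the white index mark at its rim lines up with the one long line of the scale around it. Only when it is lined up, press the round store button on the stage's console fully down and let it come up again, leaving the mark on the line. Nothing is to be picked up: the jar stays standing in the middle of the dial, and the weight, the vial and the stopper beside the stage stay where they are.

Things in the scene. Friction and masses are not known exactly. Their poses are not given: they have to be found in the camera images.
- stage: the rotary stage, clamped to the worktop: round grey base 236 mm across, 20 mm high; clamping feet (16 mm high) reach 145 mm from its axis on its +y (left) half; a console of the base's height reaches 208 mm to its -y side (right), x -62..62 mm. Origin on the dial's axis at worktop height; x points away from the robot at yaw 0
- stage_centre (a point): centre of the top face of the dial, on its vertical axis, 38 mm above the worktop. The dial is dark, knurled, 170 mm across, 12 mm thick; under it lies the bare-metal scale disc, 216 mm across, its top 26 mm above the worktop
- index_mark (a point): outer end of the white index mark, 3.5 mm wide and 34 mm long, that lies along a radius on the dark dial (the only mark on it); the point is 87 mm from the dial's axis and turns with the dial
- target_line (a point): inner end of the long line (20 mm long, 3.5 mm wide, black) in the middle of the scale on the bare-metal disc round the dial; the point is 87 mm from the dial's axis, so it coincides with index_mark when the two line up. The other lines, 10 degrees apart up to 60 degrees either side, are short (8 mm) and thin. The scale disc is clamped: it stays as it was found
- post (a point): centre of the steel push post on the dial: upright pin 14 mm across with a low 22 mm collar at its foot, standing from the dial's top (38 mm above the worktop) to 77.5 mm; the point is 58 mm above the worktop, 68 mm from the dial's axis, a quarter turn clockwise (from above) from the index mark. Pushed sideways with about 2 N it takes the dial round, either way; the dial stays where it is left
- dial (a joint): angle of the dial in the base, rad, growing counter-clockwise from above, free from -2.6 to 2.6; at 0 the index mark points along the base's -x. Where the target line lies differs every time; at the start the mark stands 0.4 to 1.8 rad counter-clockwise of it, so the dial must go clockwise
- store_button_top (a point): middle of the top of the store button, a white round spring button 28 mm across in a black housing on the base's console, right of the dial; it is pressed straight down, 6 mm of travel, about 4 N to be fully down, and springs back
- store_button (a joint): how far the store button is pressed, m: 0 up, 0.006 fully down
- jar: screw-cap sample jar, 55 mm across, 46 mm high, standing loose in the middle of the dial (top about 84 mm above the worktop); origin at the centre of its underside, z up. It rides round with the dial
- weight: check weight with a knob, 29 mm across, 54 mm high, loose on the worktop left of the stage; origin at the centre of its underside
- vial: small capped vial, 29 mm across, 61 mm high, loose on the worktop left of the stage; origin at the centre of its underside
- stopper: dark rubber stopper, 35 mm across, 28 mm high, loose on the worktop right of the stage; origin at the centre of its underside
Things that resemble listed ones, but are neither listed nor needed, are in the scene too. Leave any blue look-alike of the jar alone.

How it is judged:
By the outcome, as a careful person would: the job done as asked, in the order asked, and still so for the second after the job is handed in, with the robot touching nothing.
It also fails if it takes over 51 s, if anything falls off the work surface, if the arm or the gripper's body presses on something with over 40 N, if the wrist force passes 120 N, or if a joint passes its speed limit or range.

### The arm

A 7-joint arm with a two-finger parallel gripper is mounted at the origin on a cart in front of the work surface, level with it; the furniture and walls round the work are solid. World frame = base frame: x ahead of the robot, y to its left, z up, the work surface at z = 0. Lengths are in m, angles in rad, forces in N, time in s.
With the tool pointing down it reaches from about 0.35 to 0.9 m from the base axis. Payload 8.1 kg.
Tool frame: the origin (TCP) lies midway between the tips of the shut fingers; the grasp point (between the pads) lies 19 mm behind it; x points along the fingers, z is the direction in which the jaws open and shut, and the axes are right-handed (so a half turn about x gives the same grasp; the last joint's range is limited). The gripper opens to 92 mm and grips with 3 to 60 N. Pads are 19 mm wide; open, the fingers measure 130 mm over their backs; the gripper's body (75 mm by 190 mm) begins 47 mm behind the grasp point.
Start: joints at [1.144, 0.434, 0.025, 1.573, -0.012, 1.134, -0.075], TCP at [0.199, -0.593, 0.227] pointing down, gripper open.
Joint ranges: [-2.62, 2.62], [-0.44, 2.09], [-1.27, 1.32], [0.08, 2.57], [-1.32, 4.46], [0.12, 2], [-2.74, 2.74]. Speed limits (rad/s): [2.22, 2.22, 3.01, 3.01, 3.14, 3.14, 3.14].

### API

Orientations are given as a 3x3 rotation matrix whose columns are the frame's x, y, z axes.
In Python, from bench import arm gives the robot as it stands. The module is installed in compiled form; this text tells all that it offers.
- The arm moves only by the tool apply_moves, never from a script. Its argument "commands" is a list of rows, each a list of 5 numbers: the closure, from -1 (fully open) to 1 (shut), then the shift along the tool's x, y, z in mm, then the turn about the tool's x in degrees. In form: [[hand, tx, ty, tz, twist], ...]. A call has 1 to 5 rows; each row shifts and turns the commanded pose from where the row before left it, along the tool's axes as they then stand; what a row does not reach is not made up. A row lasts 1/8 s, in which the tool goes at most 62.5 mm and 10.7 degrees, less where a joint would pass 70% of its speed; a pose out of reach is approached as far as the arm can. A call is refused whole if a number of a shift passes 62.5 or a number of a turn 10.7, either way. A call with a gripper value outside its range is refused whole. The fingers move at their own pace and stop on an object; "newtons" is the grip in N (left out, the last holds). Time passes only in rows, so rows that do not move let the fingers close. It gives the time, the measured TCP pose, the force and the opening at its end, in the units of the state.
- arm.observe(): the state, without advancing time (a new reading comes with each control period).
- arm.snapshot(name): name is "scene" or "top" or "wrist"; returns a dict with "image" (400x640x3 uint8, blue, green, red), "z_map" (400x640 float32, m along the optical axis (not along the pixel's ray), 0 where there is no reading), "fx", "fy", "cx", "cy" (pixels), "xyz" and "orientation" of the camera in the world. Camera axes: x right, y up, looking along -z (the intrinsics and any distortion apply to the point x, -y, -z); pixel columns grow to the right and rows downward; lengths in m; the calibration is good to about 2 mm. A picture is of the moment at which its call begins.
- arm.hand_in(): hands the job in, once; it reports no verdict.
Trained networks look in a picture, given as the dict that the camera call returned (one of the last four; its "shot" number tells which), for a name from the list of things; names that differ only in an ending like _2 or _b are one class to them, and where a whole thing is asked for, a point or a joint stands for the part that bears it (a point fixed in the world has none). Each returns a list of dicts, best first, with "p" (0 to 1); they miss things now and then, are a little off and sometimes report something else, mostly with a low value. They report only what shows in the picture. A call takes as long as a camera call. They do not tell look-alikes from the thing itself.
- arm.recognise(picture, name): "box" ([left, top, right, bottom] in pixels, round what is visible of it).
- arm.cut_out(picture, name): "mask" (400x640 bool, what is visible of it) and "box" ([left, top, right, bottom] in pixels, round what is visible of it).
- arm.spot_point(picture, name): "point" ([row, column] in pixels: a listed point, or the origin of a listed thing).
The state is a dict: "time": time; "qpos": joint angles; "joint_vel": joint speeds; "joint_efforts": joint torques, N m; "ee_pos": TCP position; "eef_rot": TCP orientation; "ft_force": force on the tool from outside, world axes, zero at the start; "torque": the same for the moment, N m; "grip_width": opening from 0.0 (shut) to 1.0 (fully open).
Only numpy, scipy, OpenCV 4.12 (cv2) and the standard library are available. Lean on these libraries where they do the work, as an engineer would, in place of code of your own. Each camera call takes 0.05 s, during which the arm holds its last target.

## Working session

There is one attempt and no reset: what is moved stays moved. The work goes in short steps, Python scripts to look and compute and a tool call to move; the robot and the scene stay as the last step left them, time stands still between calls to the robot, and variables do not carry over. Pictures are saved under pics/ and viewed, and the job is handed in when it is done.

Besides the shell and the picture viewer there is one more tool, called after "Call:" as a command line: name --pt "numbers of a row" for each row, then --argument value for the rest. apply_moves: Moves the arm, as the interface text tells. Its arguments: {"type":"object","properties":{"commands":{"type":"array","items":{"type":"array","items":{"type":"number"}}},"newtons":{"type":"number"}},"required":["commands"]}

```bash
mkdir -p pics
cat > h.py <<'E'
import numpy as np, cv2
from bench import arm
def ray(s,r,c):
    d=np.array([(c-s['cx'])/s['fx'],-(r-s['cy'])/s['fy'],-1.0]); return np.array(s['orientation'])@d
def at_depth(s,r,c):
    z=float(np.median([v for v in s['z_map'][int(r)-1:int(r)+2,int(c)-1:int(c)+2].ravel() if v>0] or [0])); return np.array(s['xyz'])+z*ray(s,r,c)
def at_z(s,r,c,h):
    d=ray(s,r,c);o=np.array(s['xyz']); return o+d*(h-o[2])/d[2]
def proj(s,p):
    q=np.array(s['orientation']).T@(np.array(p)-np.array(s['xyz'])); return s['cy']-s['fy']*q[1]/-q[2], s['cx']+s['fx']*q[0]/-q[2]
E
python3 - <<'E'
from h import *
o=arm.observe(); print(o['time'],o['ee_pos'],o['eef_rot'],o['grip_width'])
H={'stage_centre':.038,'index_mark':.038,'target_line':.026,'post':.058,'store_button_top':None,'jar':None,'weight':0,'vial':0,'stopper':0}
for n in ['scene','top']:
    s=arm.snapshot(n); cv2.imwrite(f'pics/{n}0.png',s['image']); print(n,s['xyz'],[k for k in s],s['fx'])
    for k,h in H.items():
        for r in arm.spot_point(s,k)[:2]:
            p=r['point']; print(k,round(r['p'],2),np.round(p,1),'depth',at_depth(s,*p).round(4), 'plane', None if h is None else at_z(s,*p,h).round(4))
E
```

```text
0.0 [ 0.19863449 -0.59203602  0.22592784] [[-6.55432084e-04  9.48046548e-01  3.18130969e-01]
 [ 1.50407390e-03  3.18131612e-01 -9.48045366e-01]
 [-9.99998654e-01 -1.42886860e-04 -1.63444574e-03]] 0.9997732068839161
scene [0.0635146  0.66392766 0.64065996] ['image', 'z_map', 'fx', 'fy', 'cx', 'cy', 'xyz', 'orientation', 'shot'] 422.2473582907826
stage_centre 0.95 [201.3 319.6] depth [0.5238 0.0116 0.0529] plane [ 0.5354 -0.0049  0.038 ]
stage_centre 0.3 [165.7 360.4] depth [ 0.5625 -0.2455  0.0083] plane [ 0.539  -0.2028  0.038 ]
index_mark 0.68 [188.7 345.8] depth [ 0.5136 -0.0884  0.0365] plane [ 0.5125 -0.0865  0.038 ]
target_line 0.88 [211.4 355.9] depth [ 0.4503 -0.0339  0.0269] plane [ 0.4509 -0.035   0.026 ]
target_line 0.17 [258.2 302.2] depth [0.4677 0.1547 0.0135] plane [0.4597 0.1649 0.026 ]
post 0.74 [204.2 343.6] depth [ 4.648e-01 -1.000e-04  6.270e-02] plane [ 0.4681 -0.0055  0.058 ]
store_button_top 0.52 [169.5 355.6] depth [ 0.5377 -0.1752  0.0404] plane None
store_button_top 0.45 [209.9 322.1] depth [0.5121 0.0179 0.0366] plane None
jar 0.91 [222.  417.2] depth [ 0.31
[... 873 characters left out ...]
5.2] depth [ 0.5264 -0.102   0.0272] plane [ 0.5204 -0.0981  0.058 ]
store_button_top 0.45 [180.9 413.3] depth [ 0.5432 -0.1829  0.042 ] plane None
store_button_top 0.38 [179.8 337.1] depth [ 0.5342 -0.0159  0.0844] plane None
jar 0.97 [276.6 300.1] depth [0.3357 0.0583 0.0461] plane None
jar 0.74 [180.3 331.9] depth [ 0.5332 -0.0052  0.0835] plane None
weight 0.53 [172.9 247.6] depth [0.5572 0.1763 0.0365] plane [0.5654 0.1814 0.    ]
vial 0.62 [212.2 265.7] depth [0.4697 0.1333 0.0492] plane [0.4768 0.1383 0.    ]
vial 0.39 [180.1 415.3] depth [ 0.5449 -0.1872  0.0426] plane [ 0.5541 -0.1961  0.    ]
stopper 0.63 [173.8 443.2] depth [ 0.563  -0.2522  0.028 ] plane [ 0.5695 -0.2597  0.    ]
```

```bash
python3 -c "
import cv2
a=cv2.imread('pics/top0.png')[90:340,180:480];cv2.imwrite('pics/top0c.png',cv2.resize(a,(720,600),interpolation=cv2.INTER_CUBIC))
a=cv2.imread('pics/scene0.png')[120:300,220:450];cv2.imwrite('pics/scene0c.png',cv2.resize(a,(766,600),interpolation=cv2.INTER_CUBIC))"
```

```text
(no output)
```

View pics/top0c.png

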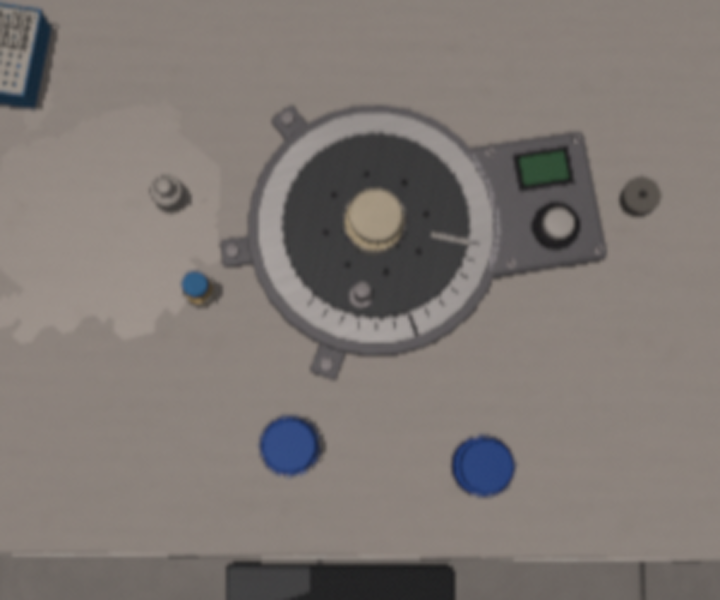

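View pics/scene0c.png

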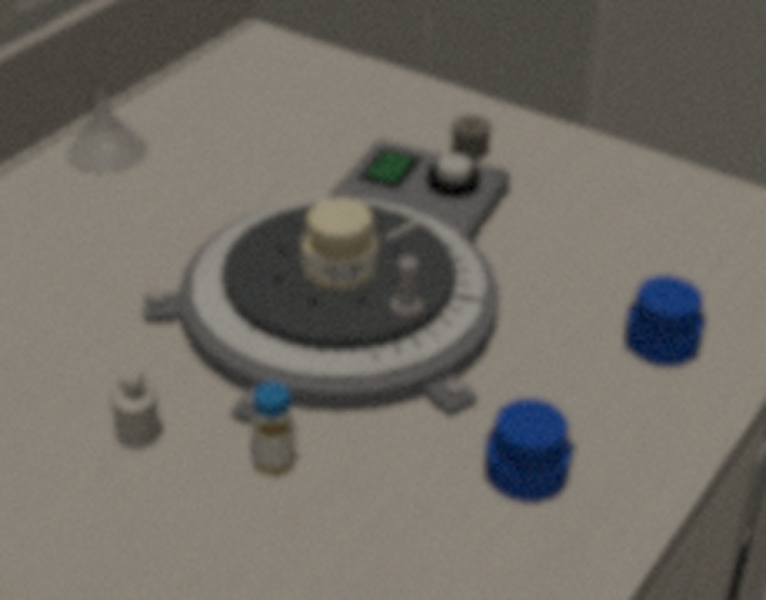

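View pics/top0.png

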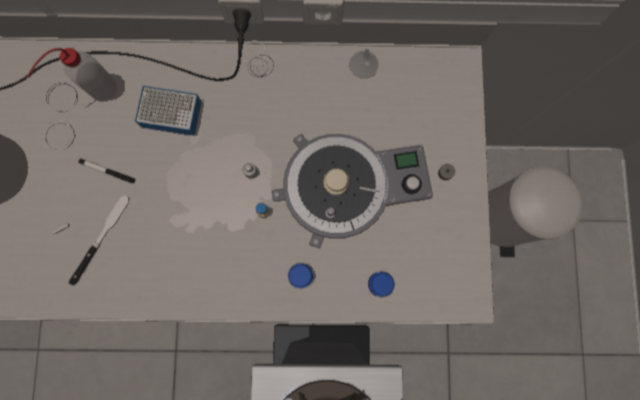

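Candidates (top image): jar = cream cap on the dial (336,181); blue look-alikes at (300,276) and (382,285), to be left alone. Post = pin at (331,212). Long line ≈ (352,224), the only long black one. Mark ≈ (370,189), white. Button = white disc at (412,183), with the green display (405,160) being something else. Now I'll fit the geometry.

```bash
cat > geo.py <<'E'
from h import *
def ringfit(s, c0, h=.026, r_out=.108, r_in=.085):
    # rectify the plane z=h to 0.5mm/px map
    return rect(s,h)
def rect(s,h,x0=.38,x1=.70,y0=-.30,y1=.20,res=.0005):
    X,Y=np.meshgrid(np.arange(x1,x0,-res),np.arange(y1,y0,-res),indexing='ij')
    P=np.stack([X,Y,np.full_like(X,h)],-1)-np.array(s['xyz'])
    q=P@np.array(s['orientation'])
    u=(s['cx']+s['fx']*q[...,0]/-q[...,2]).astype(np.float32); v=(s['cy']-s['fy']*q[...,1]/-q[...,2]).astype(np.float32)
    return cv2.remap(s['image'],u,v,cv2.INTER_CUBIC)
def px2w(r,c,x1=.70,y1=.20,res=.0005): return np.array([x1-r*res,y1-c*res])
def w2px(x,y,x1=.70,y1=.20,res=.0005): return (x1-x)/res,(y1-y)/res
E
python3 - <<'E'
from geo import *
from scipy.optimize import minimize
for n in ['top','scene']:
    s=arm.snapshot(n)
    for h,r,nm in [(.026,.108,'outer'),(.038,.085,'dial')]:
        g=cv2.GaussianBlur(cv2.cvtColor(rect(s,h),cv2.COLOR_BGR2GRAY),(0,0),2).astype(np.float32)
        a=np.linspace(0,2*np.pi,720)
        def samp(cx,cy,r):
            rr,cc=w2px(cx+r*np.cos(a),cy+r*np.sin(a)); return cv2.remap(g,cc.astype(np.float32)[None],rr.astype(np.float32)[None],cv2.INTER_LINEAR)[0]
        best=[]
        for cx in np.arange(.515,.555,.001):
            for cy in np.arange(-.035,.012,.001):
                d=samp(cx,cy,r+.003)-samp(cx,cy,r-.003)
                best.append((np.mean(d)*(-1 if nm=='outer' else 1),cx,cy))
        best.sort(reverse=True); print(n,nm,np.round(best[:4],4).tolist())
    im=rect(s,.026); cv2.imwrite(f'pics/rect_{n}.png',im[120:520,120:800])
E
```

```text
top outer [[48.9651, 0.538, -0.016], [48.5021, 0.538, -0.017], [47.7997, 0.539, -0.016], [47.4119, 0.539, -0.017]]
top dial [[75.5551, 0.537, -0.016], [74.3632, 0.537, -0.017], [73.8545, 0.538, -0.016], [73.1591, 0.536, -0.016]]
scene outer [[26.0861, 0.537, -0.014], [25.9835, 0.536, -0.014], [25.8811, 0.537, -0.015], [25.4567, 0.536, -0.013]]
scene dial [[43.2585, 0.532, -0.007], [43.0438, 0.531, -0.007], [43.0268, 0.531, -0.006], [42.7919, 0.532, -0.006]]
```

View pics/rect_top.png

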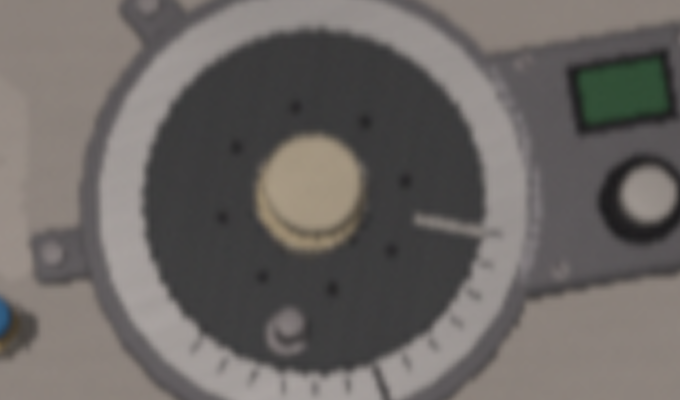

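Call:
apply_moves --pt "0 0 26 -28 0" --pt "0 0 28 -30 0" --pt "0 0 28 -30 0" --pt "0 0 28 -30 0" --pt "0 0 28 -30 0"

```text
time: 1.72
ee_pos: [0.2831, -0.4071, 0.2269]
eef_rot: [[0.0, 0.948, 0.318], [-0.0, 0.318, -0.948], [-1.0, 0.0, 0.0]]
ft_force: [0.2, -0.2, 0.7]
grip_width: 0.523
```

Call:
apply_moves --pt "0 0 28 -30 0" --pt "0 0 28 -30 0" --pt "0 0 28 -30 0" --pt "0 0 28 -30 0" --pt "0 0 28 -30 0"

```text
time: 2.35
ee_pos: [0.3681, -0.2204, 0.227]
eef_rot: [[0.001, 0.948, 0.318], [-0.0, 0.318, -0.948], [-1.0, 0.0, 0.001]]
ft_force: [0.2, -1.2, 1.0]
grip_width: 0.502
```

Call:
apply_moves --pt "0 0 28 -30 0" --pt "0 0 28 -30 0" --pt "0 0 28 -30 0" --pt "0 0 20 -20 0" --pt "0 0 0 0 10"

```text
time: 2.98
ee_pos: [0.4322, -0.0819, 0.2269]
eef_rot: [[0.001, 0.989, 0.149], [0.001, 0.149, -0.989], [-1.0, 0.001, -0.001]]
ft_force: [-0.4, -1.5, -0.2]
grip_width: 0.5
```

Call:
apply_moves --pt "0 0 0 0 10" --pt "0 0 0 0 9" --pt "0 0 0 0 0"

```text
time: 3.35
ee_pos: [0.4312, -0.0842, 0.2268]
eef_rot: [[0.0, 0.984, -0.18], [-0.0, -0.18, -0.984], [-1.0, 0.0, 0.0]]
ft_force: [-0.1, -0.4, 0.1]
grip_width: 0.503
```

Run:
```python
from geo import *
H={'stage_centre':.038,'index_mark':.038,'target_line':.026,'post':.058,'store_button_top':.042}
for n in ['wrist','top','scene']:
    s=arm.snapshot(n); cv2.imwrite(f'pics/{n}1.png',s['image']); print(n,np.round(s['xyz'],3))
    for k,h in H.items():
        for r in arm.spot_point(s,k)[:2]:
            p=r['point']; w=at_z(s,*p,h); v=w[:2]-[.5375,-.016]; print(k,round(r['p'],2),np.round(p,1),'depth',at_depth(s,*p).round(4), 'plane',w.round(4),'r',np.hypot(*v).round(4),'ang',np.degrees(np.arctan2(v[1],v[0])).round(1))
```

```text
wrist [ 0.499 -0.097  0.385]
index_mark 0.81 [ 98.3 323. ] depth [ 0.5201 -0.1023  0.026 ] plane [ 0.5194 -0.1021  0.038 ] r 0.088 ang -101.8
index_mark 0.2 [100.3  84.7] depth [0.5666 0.16   0.0178] plane [0.5629 0.1459 0.038 ] r 0.1639 ang 81.1
target_line 0.56 [166.7 284.6] depth [ 0.4545 -0.0454  0.0267] plane [ 0.4544 -0.0453  0.026 ] r 0.0882 ang -160.6
post 0.55 [162.3 239.5] depth [ 0.473  -0.0098  0.0766] plane [ 0.4714 -0.0045  0.058 ] r 0.0671 ang 170.1
store_button_top 0.88 [ 64.9 390.1] depth [ 0.5387 -0.175   0.0415] plane [ 0.5387 -0.1749  0.042 ] r 0.1589 ang -89.6
top [0.321 0.029 1.078]
stage_centre 0.62 [182.8 335.5] depth [ 0.4755 -0.002   0.3355] plane [ 0.5375 -0.0146  0.038 ] r 0.0014 ang 89.6
index_mark 0.62 [190.4 375.9] depth [ 0.4145 -0.0319  0.5934] plane [ 0.5219 -0.1021  0.038 ] r 0.0875 ang -100.3
target_line 0.95 [221.4 350. ] depth [ 0.4159 -0.0246  0.3335] plane [ 0.4552 -0.0469  0.026 ] r 0.0879 ang -159.4
post 0.63 [209.8 333. ] depth [0.4333 0.0016 0.3349] plane [ 0.4753 -0.0088  0.058 ] r 0.0626 ang 173.4
post 0.49 [190.4 378.5] depth [ 0.4105 -0
[... 195 characters left out ...]
 ] r 0.0043 ang -70.2
stage_centre 0.64 [211.3 355. ] depth [ 0.4528 -0.034   0.0261] plane [ 0.4453 -0.0205  0.038 ] r 0.0923 ang -177.2
index_mark 0.67 [190.  346.2] depth [ 0.5089 -0.0827  0.0376] plane [ 0.5086 -0.0823  0.038 ] r 0.0723 ang -113.6
target_line 0.97 [209.9 355.2] depth [ 0.4551 -0.0386  0.0263] plane [ 0.4553 -0.039   0.026 ] r 0.0853 ang -164.3
target_line 0.32 [199.2 321.7] depth [0.5193 0.0095 0.0596] plane [ 0.5456 -0.0284  0.026 ] r 0.0148 ang -56.7
post 0.93 [204.1 342.1] depth [0.467  0.0029 0.0639] plane [ 0.4711 -0.0038  0.058 ] r 0.0675 ang 169.6
store_button_top 0.47 [172.  356.4] depth [ 0.5319 -0.1701  0.0372] plane [ 0.5282 -0.1635  0.042 ] r 0.1478 ang -93.6
```

View pics/wrist1.png

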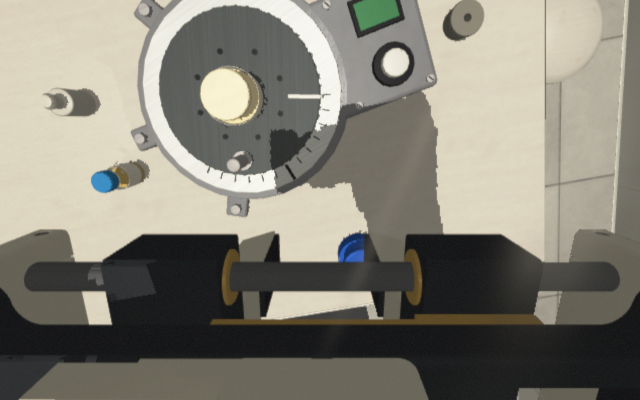

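View pics/top1.png

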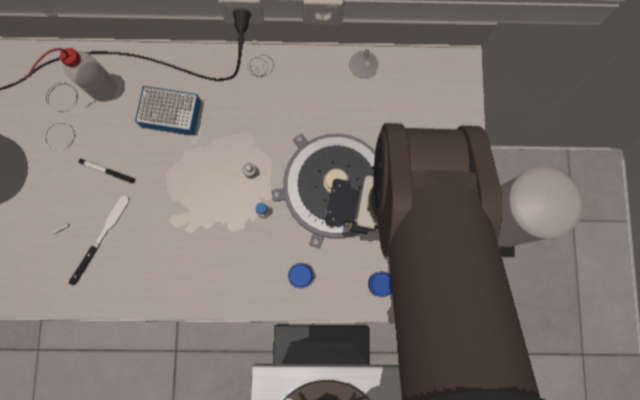

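The wrist view is sharp: post at (238,160), long line at (290,171), mark at (305,96), button at (396,63), and the jar's cap at (228,95). I'll measure from it.

```bash
cat > meas.py <<'E'
from geo import *
def centre(s,h,r,nm,c0=(.5375,-.016),arc=None):
    g=cv2.GaussianBlur(cv2.cvtColor(rect(s,h),cv2.COLOR_BGR2GRAY),(0,0),1.5).astype(np.float32)
    a=np.linspace(0,2*np.pi,720) if arc is None else np.radians(np.linspace(*arc,400))
    best=[]
    for cx in np.arange(c0[0]-.01,c0[0]+.01,.001):
        for cy in np.arange(c0[1]-.01,c0[1]+.01,.001):
            def sm(r):
                rr,cc=w2px(cx+r*np.cos(a),cy+r*np.sin(a)); return cv2.remap(g,cc.astype(np.float32)[None],rr.astype(np.float32)[None],cv2.INTER_LINEAR)[0]
            d=sm(r+.002)-sm(r-.002); best.append((np.median(d)*(-1 if nm=='outer' else 1),cx,cy))
    best.sort(reverse=True); return np.round(best[:3],4).tolist()
def polar(s,h,c,r0,r1,a0,a1):
    im=cv2.cvtColor(rect(s,h),cv2.COLOR_BGR2GRAY)
    A=np.radians(np.arange(a0,a1,.1)); R=np.arange(r0,r1,.0005)
    RR,AA=np.meshgrid(R,A,indexing='ij'); r,cc=w2px(c[0]+RR*np.cos(AA),c[1]+RR*np.sin(AA))
    return cv2.remap(im,cc.astype(np.float32),r.astype(np.float32),cv2.INTER_LINEAR)
E
python3 - <<'E'
from meas import *
s=arm.snapshot('wrist')
print(centre(s,.026,.108,'outer')); print(centre(s,.038,.085,'dial'))
c=(.5375,-.016)
p=polar(s,.026,c,.080,.112,-180,-80);q=polar(s,.038,c,.045,.092,-180,-80)
cv2.imwrite('pics/pol1.png',cv2.resize(np.vstack([p,q]),None,fx=.8,fy=3.5))
im=rect(s,.026); cv2.imwrite('pics/rw1.png',im[120:520,120:800])
E
```

```text
[[79.3594, 0.5385, -0.017], [75.9385, 0.5385, -0.016], [66.791, 0.5395, -0.017]]
[[133.4585, 0.5375, -0.017], [131.3677, 0.5385, -0.017], [130.5566, 0.5375, -0.016]]
```

View pics/pol1.png

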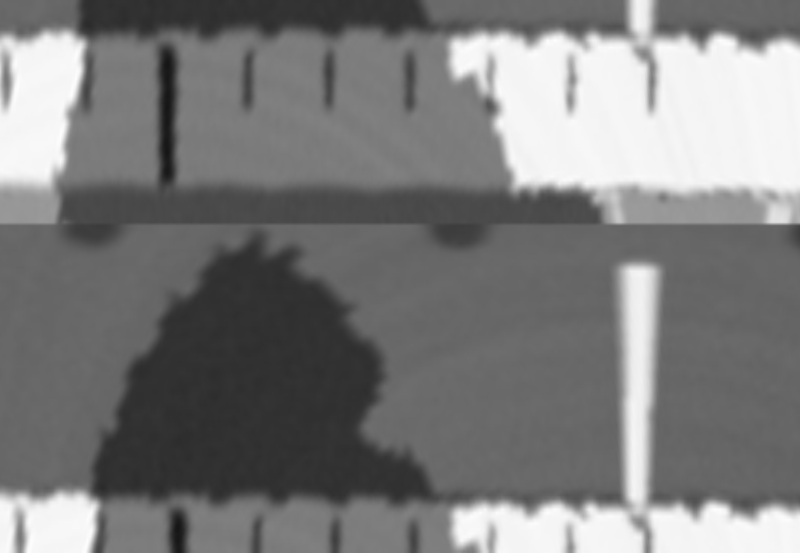

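View pics/rw1.png

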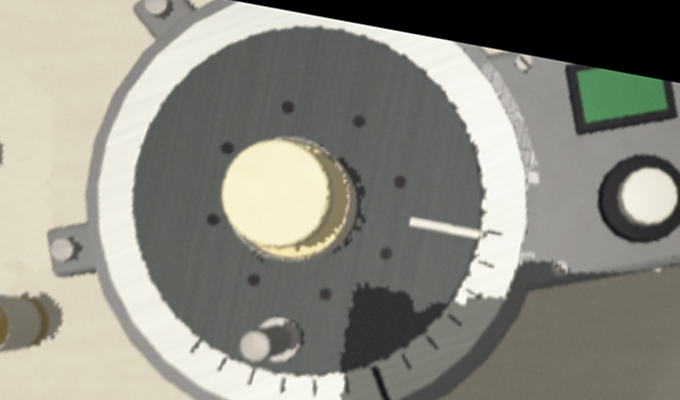

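Call:
apply_moves --pt "0 0 8 -28 0" --pt "0 0 8 -29 0" --pt "0 0 8 -29 0" --pt "0 0 0 0 0" --pt "0 0 0 0 0"

```text
time: 4.92
ee_pos: [0.4701, -0.0045, 0.2265]
eef_rot: [[-0.001, 0.983, -0.182], [-0.0, -0.182, -0.983], [-1.0, -0.001, 0.001]]
ft_force: [-0.2, -0.3, -1.0]
grip_width: 0.5
```

Call:
apply_moves --pt "0 40 1 0 0" --pt "0 40 0 0 0" --pt "0 40 0 0 0" --pt "0 30 0 0 0" --pt "0 22 0 0 0"

```text
time: 5.55
ee_pos: [0.4705, -0.0056, 0.0535]
eef_rot: [[-0.001, 0.983, -0.183], [-0.001, -0.183, -0.983], [-1.0, -0.001, 0.001]]
ft_force: [1.0, -0.6, -0.0]
grip_width: 0.503
```

Call:
apply_moves --pt "0 0 0 -6 0" --pt "0 0 0 -6 0" --pt "0 0 0 -4 0" --pt "0 0 1.6 -5.9 5"

```text
time: 6.05
ee_pos: [0.4776, 0.0168, 0.0557]
eef_rot: [[0.002, 0.963, -0.268], [-0.0, -0.268, -0.963], [-1.0, 0.002, 0.0]]
ft_force: [0.1, -2.7, 0.7]
grip_width: 0.499
```

Call:
apply_moves --pt "0 0 1.6 -5.9 5" --pt "0 0 1.6 -5.9 5" --pt "0 0 1.6 -5.9 5" --pt "0 0 1.6 -5.9 5" --pt "0 0 1.6 -5.9 5"

```text
time: 6.68
ee_pos: [0.4972, 0.0398, 0.0556]
eef_rot: [[0.001, 0.759, -0.651], [-0.001, -0.651, -0.759], [-1.0, 0.001, -0.0]]
ft_force: [-0.6, -2.6, 1.3]
grip_width: 0.499
```

```bash
cat > chk.py <<'E'
import sys
from meas import *
n=sys.argv[1]
s=arm.snapshot('wrist'); cv2.imwrite(f'pics/w{n}.png',s['image'])
c=(.538,-.0165)
for k,h in [('index_mark',.038),('target_line',.026),('post',.058)]:
    for r in arm.spot_point(s,k)[:1]:
        w=at_z(s,*r['point'],h); v=w[:2]-c; print(k,round(r['p'],2),np.round(r['point'],1),w.round(4),np.hypot(*v).round(4),np.degrees(np.arctan2(v[1],v[0])).round(1))
cv2.imwrite(f'pics/pol{n}.png',cv2.resize(np.vstack([polar(s,.026,c,.080,.112,-180,-80),polar(s,.038,c,.045,.092,-180,-80)]),None,fx=.8,fy=3.5))
o=arm.observe(); print(o['time'],o['ee_pos'],o['ft_force'])
E
python3 chk.py 2
```

```text
index_mark 0.94 [122.2 505. ] [ 0.4834 -0.0799  0.038 ] 0.0837 -130.7
target_line 0.69 [191.4 471.2] [ 0.457  -0.0471  0.026 ] 0.0866 -159.3
post 0.66 [252.  351.6] [0.4867 0.0274 0.058 ] 0.0676 139.5
6.875 [0.49695874 0.04042786 0.05523152] [ 0.1788348  -0.73479145 -0.95357324]
```

View pics/w2.png

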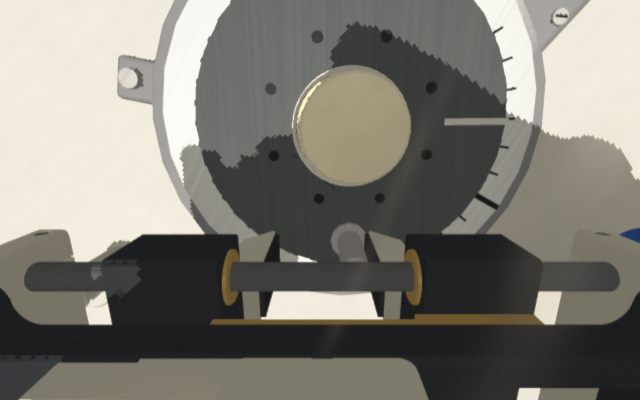

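View pics/pol2.png

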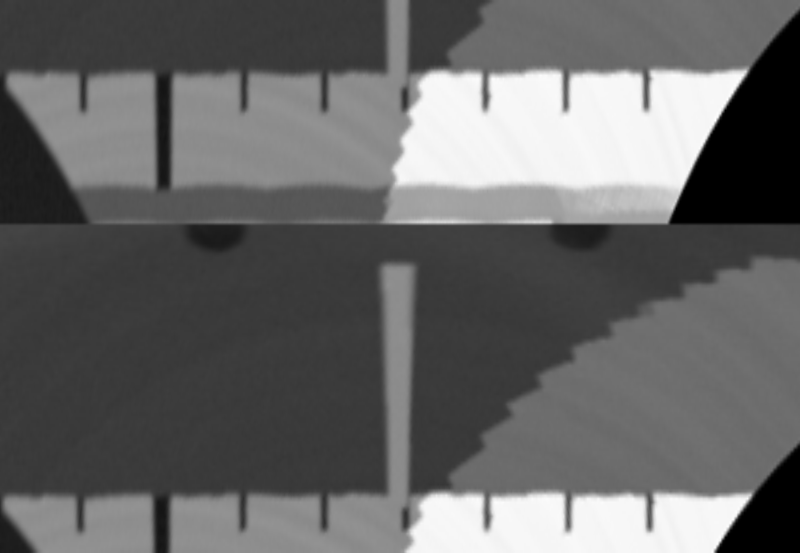

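The mark is at −130.2° and the line at −159.5°, so 29.3° remain.

Call:
apply_moves --pt "0 0 1.6 -5.9 5" --pt "0 0 1.6 -5.9 5" --pt "0 0 1.6 -5.9 5" --pt "0 0 1.6 -5.9 5" --pt "0 0 1.6 -5.9 5"

```text
time: 7.5
ee_pos: [0.5236, 0.0522, 0.0548]
eef_rot: [[-0.001, 0.414, -0.91], [0.0, -0.91, -0.414], [-1.0, -0.001, 0.001]]
ft_force: [-2.6, -1.1, -2.6]
grip_width: 0.496
```

```bash
python3 chk.py 3
```

```text
index_mark 0.57 [132.3 497.4] [ 0.462  -0.0441  0.038 ] 0.0809 -160.1
target_line 0.67 [131.9 498.7] [ 0.4552 -0.0468  0.026 ] 0.0882 -159.9
post 0.91 [250.7 353.3] [0.5087 0.0441 0.058 ] 0.0674 115.8
7.7 [0.52417364 0.05290138 0.05477309] [-0.4029758   1.05002905  0.08193428]
```

View pics/pol3.png

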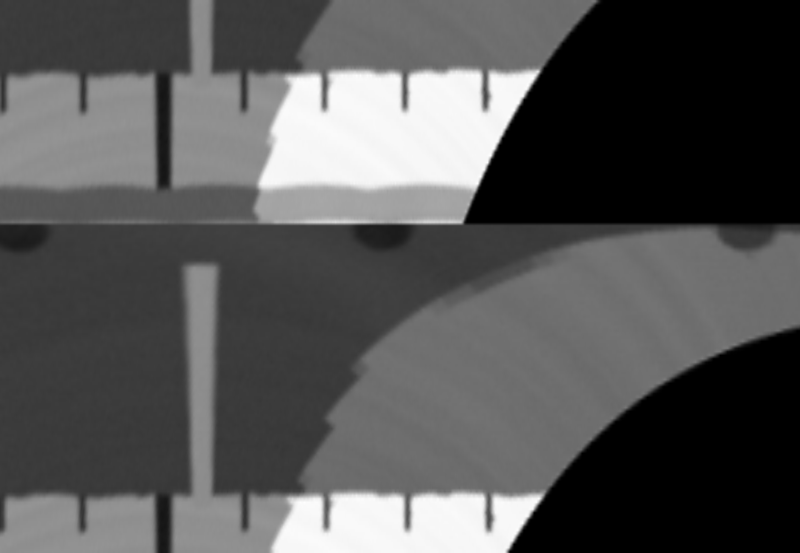

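View pics/w3.png

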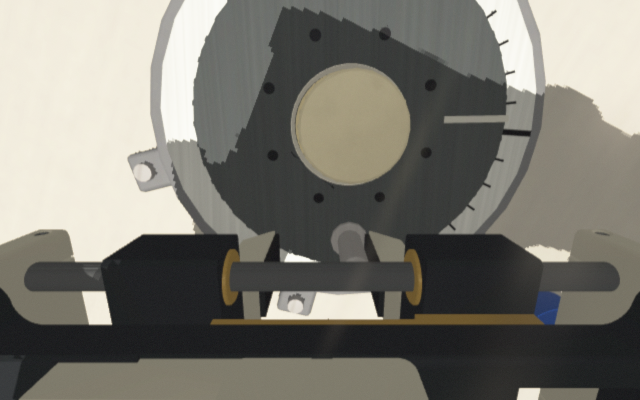

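Call:
apply_moves --pt "0 0 0.6 -2.4 2" --pt "0 0 0.6 -2.4 2" --pt "0 0 0 0 0"

```text
time: 8.07
ee_pos: [0.5287, 0.0533, 0.0546]
eef_rot: [[-0.001, 0.353, -0.936], [0.0, -0.936, -0.353], [-1.0, -0.0, 0.001]]
ft_force: [-0.8, -0.5, -0.3]
grip_width: 0.499
```

```bash
cat > pk.py <<'E'
import sys
from meas import *
n=sys.argv[1]; s=arm.snapshot('wrist'); cv2.imwrite(f'pics/w{n}.png',s['image']); c=(.538,-.0165)
def sub(h,r0,r1,sgn,a0,a1):
    p=polar(s,h,c,r0,r1,a0,a1).astype(float).mean(0)*sgn; p=p-np.median(p); p[p<.5*p.max()]=0
    i=p.argmax(); w=slice(max(0,i-25),i+26); A=np.arange(a0,a1,.1)[:len(p)]; return (p[w]*A[w]).sum()/p[w].sum(), p.max()
a0=float(sys.argv[2]) if len(sys.argv)>2 else -167
t=sub(.026,.098,.105,-1,-167,-152); m=sub(.038,.060,.083,1,a0,a0+15)
print('line',t,'mark',m,'diff',m[0]-t[0]); o=arm.observe(); print(o['time'],o['ee_pos'],o['ft_force'])
E
python3 pk.py 4
```

```text
line (np.float64(-159.4901695513957), np.float64(119.21428571428572)) mark (np.float64(-159.28344446105586), np.float64(82.19148936170214)) diff 0.20672509033983033
8.125 [0.52876943 0.05334352 0.05464818] [-1.90962927 -0.67578997  0.26838154]
```

```bash
python3 -c "
import cv2
a=cv2.imread('pics/w4.png')[60:200,400:580];cv2.imwrite('pics/w4c.png',cv2.resize(a,None,fx=4.2,fy=4.2,interpolation=cv2.INTER_CUBIC))"
```

```text
(no output)
```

View pics/w4c.png

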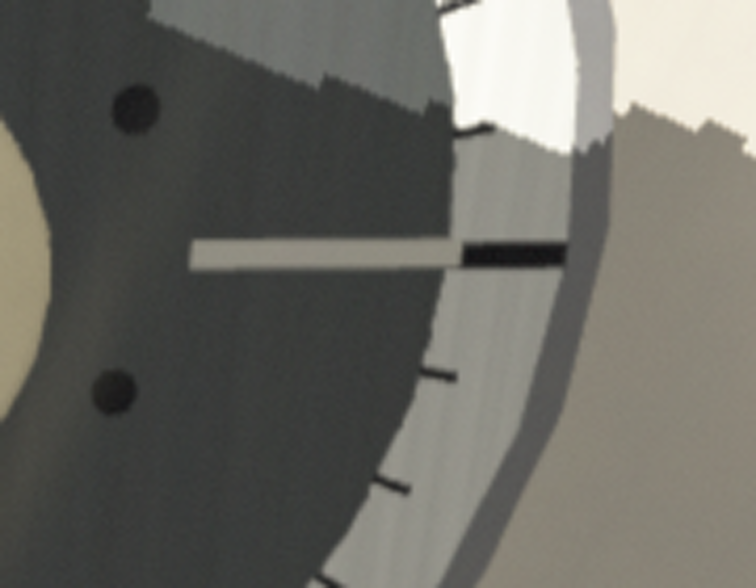

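The mark runs straight into the long line (crop: both at row 255). Now I'll back off to the middle of the gap and lift.

Call:
apply_moves --pt "0 0 0 5 0" --pt "0 0 0 6 0" --pt "0 0 0 5 0" --pt "0 0 0 0 0" --pt "0 -15 0 0 0"

```text
time: 8.75
ee_pos: [0.5136, 0.0477, 0.0696]
eef_rot: [[-0.002, 0.351, -0.936], [-0.0, -0.936, -0.351], [-1.0, -0.0, 0.002]]
ft_force: [0.5, 0.3, 0.5]
grip_width: 0.503
```

Call:
apply_moves --pt "0 -30 0 0 0" --pt "0 -40 0 0 0" --pt "0 -40 0 0 0" --pt "0 -20 0 0 0" --pt "0 0 0 0 0"

```text
time: 9.38
ee_pos: [0.5154, 0.0483, 0.2018]
eef_rot: [[0.004, 0.352, -0.936], [0.001, -0.936, -0.352], [-1.0, 0.0, -0.004]]
ft_force: [-0.2, -0.4, -0.5]
grip_width: 0.501
```

```bash
python3 pk.py 5
python3 - <<'E'
from geo import *
for n in ['wrist','top','scene']:
    s=arm.snapshot(n); cv2.imwrite(f'pics/{n}5.png',s['image'])
    for r in arm.spot_point(s,'store_button_top')[:1]+arm.spot_point(s,'post')[:1]:
        p=r['point']; print(n,r['p'],np.round(p,1),at_depth(s,*p).round(4),at_z(s,*p,.042).round(4))
o=arm.observe();print(o['eef_rot'])
E
```

```text
line (np.float64(-159.49844079909087), np.float64(86.21428571428572)) mark (np.float64(-159.314787617696), np.float64(79.96808510638297)) diff 0.18365318139487385
9.425 [0.51457651 0.04827991 0.20050522] [-1.20825009  0.23984635 -0.43661597]
wrist 0.87 [190.7 323.2] [0.5153 0.0431 0.0776] [0.5123 0.0508 0.042 ]
top 0.43 [181.8 410.8] [ 0.541  -0.1774  0.0423] [ 0.5411 -0.1774  0.042 ]
scene 0.62 [170.4 354.3] [ 0.5375 -0.1682  0.0412] [ 0.5369 -0.1671  0.042 ]
scene 0.79 [207.7 315.3] [0.5069 0.0523 0.0667] [0.526 0.026 0.042]
[[-6.22244785e-04  3.50710898e-01 -9.36483571e-01]
 [-3.15008437e-04 -9.36483775e-01 -3.50710765e-01]
 [-9.99999757e-01  7.67722814e-05  6.93199037e-04]]
```

View pics/w5.png

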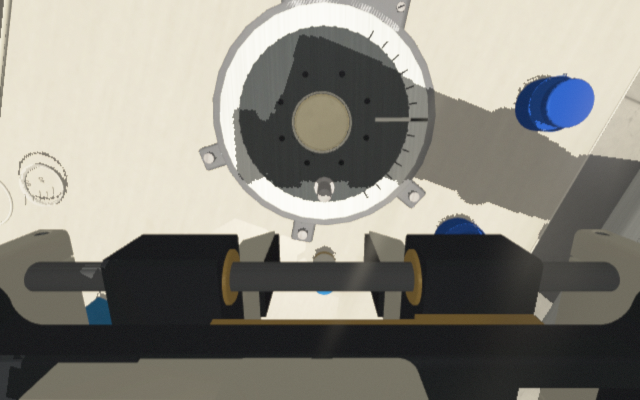

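Call:
apply_moves --pt "0 0 30 16 0" --pt "0 0 33 17 0" --pt "0 0 33 17 0" --pt "0 0 33 17 0" --pt "0 0 33 17 0"

```text
time: 10.5
ee_pos: [0.4922, -0.1346, 0.1997]
eef_rot: [[0.0, 0.351, -0.936], [-0.0, -0.936, -0.351], [-1.0, 0.0, -0.0]]
ft_force: [0.5, -0.1, 0.1]
grip_width: 0.498
```

Call:
apply_moves --pt "0 0 33 16 0" --pt "0 0 0 0 -10" --pt "0 0 0 0 -10" --pt "0 0 0 0 -10" --pt "0 0 0 0 -10"

```text
time: 11.12
ee_pos: [0.4889, -0.17, 0.1996]
eef_rot: [[-0.0, 0.873, -0.487], [-0.0, -0.487, -0.873], [-1.0, -0.0, 0.0]]
ft_force: [-0.9, -0.6, -0.6]
grip_width: 0.497
```

Call:
apply_moves --pt "0 0 0 0 -10" --pt "0 0 0 0 -10" --pt "0 0 0 0 0"

```text
time: 11.5
ee_pos: [0.4889, -0.1701, 0.1996]
eef_rot: [[-0.0, 0.986, -0.166], [0.0, -0.166, -0.986], [-1.0, -0.0, -0.0]]
ft_force: [-0.8, -1.1, -1.1]
grip_width: 0.499
```

```bash
cat > btn.py <<'E'
from geo import *
import sys
s=arm.snapshot('wrist'); cv2.imwrite(f'pics/b{sys.argv[1]}.png',s['image']); o=arm.observe()
R=np.array(o['eef_rot']);T=np.array(o['ee_pos']);print(o['time'],T.round(4),R.round(3).tolist())
for r in arm.spot_point(s,'store_button_top')[:2]:
    p=r['point'];w=at_depth(s,*p);print(r['p'],np.round(p,1),w.round(4),'tool',(R.T@(w-T)*1000).round(1))
for r in arm.cut_out(s,'store_button_top')[:1]: print('box',r['p'],r['box'])
r,c=map(int,p); 
print((np.array([[at_depth(s,i,j)[2] for j in range(c-36,c+37,4)] for i in range(r-36,r+37,4)])*1000).round().astype(int))
E
python3 btn.py 6
```

```text
11.55 [ 0.4889 -0.1701  0.1996] [[-0.0, 0.986, -0.168], [0.0, -0.168, -0.986], [-1.0, -0.0, -0.0]]
0.55 [137.8 322.6] [ 0.5388 -0.1797  0.0416] tool [158.   50.8   1.1]
0.27 [165.9 159.9] [ 0.5411 -0.0351  0.0843] tool [ 115.4   28.8 -141.8]
box 0.68 [309.3, 120.2, 337.8, 150.5]
[[38 38 38 37 38 38 38 38 38 38 38 38 38 38 38 38 38 38 38]
 [38 38 37 38 38 38 38 38 37 38 38 38 38 39 38 38 38 39 38]
 [39 39 38 38 38 38 38 38 38 38 39 38 38 38 38 38 38 38 38]
 [38 38 38 60 56 56 57 58 59 60 55 48 42 38 38 38 38 38 38]
 [38 38 62 81 78 58 57 57 57 58 58 58 52 44 38 38 38 38 38]
 [83 84 84 84 84 83 83 78 57 57 57 57 59 53 43 38 38 38 38]
 [84 84 84 84 84 84 84 84 80 58 58 58 59 57 51 42 38 38 38]
 [84 84 84 84 83 84 84 84 84 79 58 58 57 62 54 46 38 37 38]
 [84 84 84 84 84 84 84 84 84 83 76 57 58 59 58 49 40 38 38]
 [85 83 84 84 84 84 84 84 84 84 80 58 58 57 60 52 42 38 38]
 [84 84 84 84 84 84 84 84 84 84 82 58 58 57 60 52 42 38 38]
 [84 84 84 84 84 84 84 84 84 84 83 76 57 58 61 53 41 38 38]
 [84 83 84 84 84 84 84 84 84 84 82 58 58 57 60 49 38 38 38]
 [84 84 84 84 83 84 84 84 84 85 81 57 57 58 56 43 38 38 38]
 [85 84 84 84 84 84 84 83 84 84 77 57 57 61 46 38 38 38 38]
 [84 84 84 84 84 84 84 84 84 80 57 57 58 39 38 38 38 38 38]
 [38 38 84 84 84 84 83 83 57 55 54 38 38 38 38 38 38 38 38]
 [39 38 38 38 39 39 38 38 38 38 39 38 37 38 38 38 38 38 38]
 [39 38 37 38 38 38 38 38 38 38 38 38 38 38 38 38 38 38 38]]
```

View pics/b6.png

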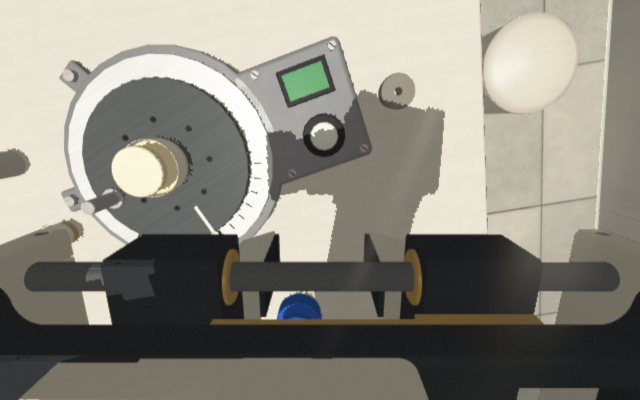

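Button centred near (323,135) with its black housing ring; jar untouched at (140,167).

Run:
```python
from geo import *
s=arm.snapshot('wrist');o=arm.observe();R=np.array(o['eef_rot']);T=np.array(o['ee_pos'])
w=at_depth(s,135.3,323.5);print(w.round(4),(R.T@(w-T)*1000).round(1))
b=s['image'][110:165,295:352].min(2)
cn,_=cv2.findContours((b>150).astype(np.uint8),cv2.RETR_EXTERNAL,cv2.CHAIN_APPROX_NONE)
g=max(cn,key=len);print(cv2.minEnclosingCircle(g))
for i in (129,135,141): print((np.array([at_depth(s,i,j)[2] for j in range(294,354,3)])*1000).round(0))
print((np.array([at_depth(s,i,323)[2] for i in range(105,168,3)])*1000).round(0))
```

```text
[ 0.5411 -0.181   0.0419] [157.7  53.3   2.2]
((25.5, 13.107142448425293), 28.671464920043945)
[20. 20. 20. 22. 32. 32. 40. 41. 42. 42. 42. 42. 42. 42. 39. 32. 32. 20.
 20. 20.]
[20. 20. 20. 31. 32. 32. 41. 42. 42. 43. 42. 42. 42. 42. 41. 32. 32. 21.
 20. 20.]
[20. 20. 20. 21. 32. 32. 41. 42. 42. 42. 42. 42. 42. 42. 40. 32. 32. 20.
 20. 20.]
[20. 19. 20. 31. 32. 32. 41. 42. 42. 41. 42. 42. 42. 42. 41. 32. 32. 31.
 20. 20. 20.]
```

Button top 42 mm, housing 32 mm, so pressed fully (36 mm) it stays clear of the housing even under shut fingers.

Call:
apply_moves --pt "1 0 25 1 0" --pt "1 0 28 1.5 0" --pt "1 0 0 0 0" --pt "1 30 0 0 0" --pt "1 30 0 0 0"

```text
time: 12.32
ee_pos: [0.5404, -0.1809, 0.1392]
eef_rot: [[0.0, 0.986, -0.166], [-0.0, -0.166, -0.986], [-1.0, 0.0, 0.0]]
ft_force: [0.0, 0.8, -1.3]
grip_width: 0.026
```

Call:
apply_moves --pt "1 30 0 0 0" --pt "1 30 0 0 0" --pt "1 20 0 0 0" --pt "1 10 0 0 0" --pt "1 0 0 0 0"

```text
time: 12.95
ee_pos: [0.5404, -0.181, 0.0496]
eef_rot: [[-0.001, 0.986, -0.165], [0.0, -0.165, -0.986], [-1.0, -0.001, 0.0]]
ft_force: [-0.9, 0.6, 0.2]
grip_width: 0.003
```

Call:
apply_moves --pt "1 4 0 0 0" --pt "1 4 0 0 0" --pt "1 3 0 0 0" --pt "1 1 0 0 0"

```text
time: 13.45
ee_pos: [0.5414, -0.1812, 0.0379]
eef_rot: [[0.001, 0.986, -0.164], [-0.0, -0.164, -0.986], [-1.0, 0.001, 0.0]]
ft_force: [0.6, -1.1, 2.6]
grip_width: 0.004
```

Call:
apply_moves --pt "1 1 0 0 0" --pt "1 1 0 0 0" --pt "1 0 0 0 0"

```text
time: 13.82
ee_pos: [0.5414, -0.1812, 0.0363]
eef_rot: [[0.001, 0.986, -0.164], [-0.0, -0.164, -0.986], [-1.0, 0.001, -0.0]]
ft_force: [-0.1, 1.2, 8.4]
grip_width: 0.002
```

Call:
apply_moves --pt "1 1 0 0 0" --pt "1 0 0 0 0"

```text
time: 14.08
ee_pos: [0.5414, -0.1812, 0.036]
eef_rot: [[0.001, 0.986, -0.164], [0.0, -0.164, -0.986], [-1.0, 0.001, -0.0]]
ft_force: [-2.0, 2.2, 18.0]
grip_width: 0.0
```

At the hard stop (36.0 mm, 18 N): fully down. Release and lift.

Call:
apply_moves --pt "1 -5 0 0 0" --pt "1 -10 0 0 0" --pt "1 -20 0 0 0" --pt "1 -40 0 0 0" --pt "1 -40 0 0 0"

```text
time: 14.7
ee_pos: [0.54, -0.1809, 0.1506]
eef_rot: [[-0.002, 0.986, -0.164], [0.0, -0.164, -0.986], [-1.0, -0.002, 0.0]]
ft_force: [0.2, -0.2, -0.1]
grip_width: 0.009
```

Call:
apply_moves --pt "1 -40 -25 0 0" --pt "1 0 -40 0 0" --pt "1 0 -30 0 0" --pt "1 0 0 0 0"

```text
time: 15.2
ee_pos: [0.4447, -0.1651, 0.1899]
eef_rot: [[-0.001, 0.986, -0.165], [0.001, -0.165, -0.986], [-1.0, -0.002, -0.001]]
ft_force: [0.3, -0.0, -0.8]
grip_width: 0.007
```

```bash
python3 pk.py 7; python3 btn.py 8 | head -4;python3 - <<'E'
from geo import *
for n in ['scene','top']:
    s=arm.snapshot(n); cv2.imwrite(f'pics/{n}9.png',s['image'])
E
```

```text
line (np.float64(-159.4677502817916), np.float64(186.92857142857144)) mark (np.float64(-159.40528608588215), np.float64(138.77659574468083)) diff 0.062464195909456066
15.25 [ 0.44647905 -0.16524113  0.19003266] [-0.00782145 -0.49191863 -0.29156052]
15.3 [ 0.4474 -0.1654  0.19  ] [[0.001, 0.986, -0.164], [0.0, -0.164, -0.986], [-1.0, 0.001, -0.0]]
0.74 [ 89.6 316. ] [ 0.5411 -0.1759  0.0426] tool [147.4  94.   -4.9]
box 0.85 [304.1, 73.5, 338.5, 105.9]
[[21 22 22 23 22 22 21 20 20 20 20 20 20 20 20 20 20 19 20]
```

View pics/b8.png

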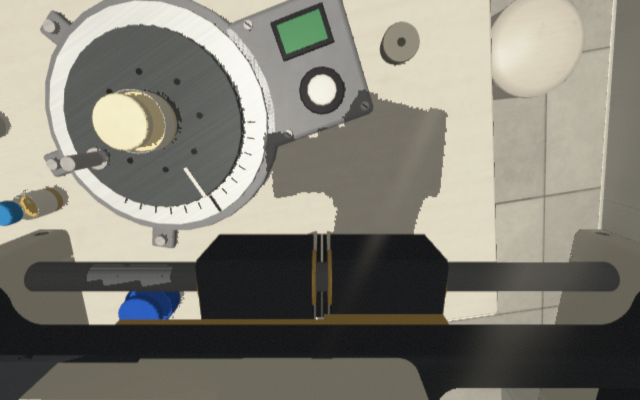

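View pics/scene9.png

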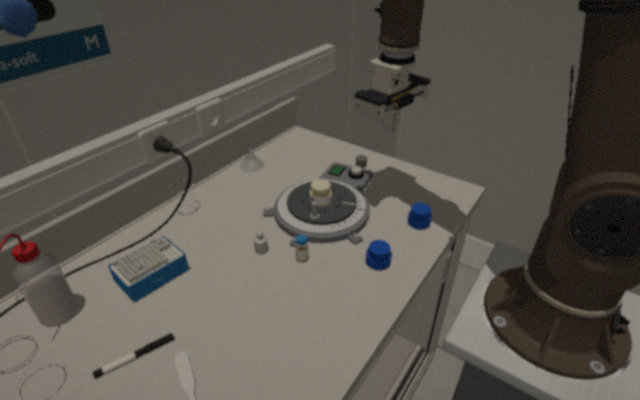

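The mark meets the line at about (205,190), the button is up again at 42.6 mm, and the jar, weight, vial and stopper are standing in place. The arm is clear, so I'll hand in.

```bash
python3 -c "
from bench import arm
print(arm.hand_in())"
```

```text
the job is handed in; nothing more can be done
None
```

The job is done and handed in at about 15 s of the 51 s allowed. I can't see the verdict.

- **Dial:** I pushed the post with the fingertips about 59° clockwise. In the wrist picture the index mark ended 0.1–0.2° from the long line, and it stayed there after the press.
- **Store button:** Pressed with shut fingers down to its stop, at 36.0 mm height and 18 N. It sprang back to about 42 mm.
- **Other items:** In the last pictures the jar stands in the middle of the dial. The weight, vial, stopper and the blue look-alikes appear where they were. I judged that by eye and did not measure it.
- **Robot:** The arm was clear of everything when I handed in.

**Disagreements:** The scene camera's network put the mark, line and button up to about 15 mm off. At one point it also placed the button at the post in the wrist view. I relied on the sharper wrist view, whose readings fitted the given heights and radii.

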